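# Gauge a canister cap and sort it

## Robot

A 6-joint arm with a two-finger parallel gripper is mounted at the origin on the work surface. World frame = base frame: x ahead of the robot, y to its left, z up, the work surface at z = 0. Lengths are in mm, angles in rad, forces in N, time in s.
With the tool pointing down it reaches from about 400 to 925 mm from the base axis. Payload 12.5 kg.
Tool frame: the origin (TCP) lies on the front face of the gripper's body, between the roots of the fingers; the fingertips stand 78 mm ahead of it and the grasp point (between the pads) lies 59 mm ahead of it (env.nose_length is the distance from the TCP to the fingertips, in mm); z points along the fingers, y is the line along which they close (so a half turn about z gives the same grasp; the last joint's range is limited). The gripper opens to 95 mm and grips with 3 to 60 N. Pads are 20 mm wide; open, the fingers measure 119 mm over their backs; the gripper's body (75 mm by 180 mm) begins 59 mm behind the grasp point.
Start: joints at [-1.27, 0.491, 1.559, -0, 1.092, -0.106], TCP at [247.317, -573.997, 292.261] pointing down, gripper open.
Joint ranges: [-3.1, 3.1], [-0.84, 2.19], [0.05, 2.79], [-1.13, 4.28], [0.06, 2.93], [-2.69, 2.69]. Speed limits (rad/s): [2.22, 2.22, 2.79, 3.14, 3.14, 3.14].

## Interface

Orientations are given as [roll, pitch, yaw] about the fixed x, y, z axes, in that order (R = Rz(yaw) Ry(pitch) Rx(roll)).
In Python, from cell import env gives the robot as it stands.
- The arm moves only by the tool jog_arm, never from a script. Its argument "motion" is a list of rows, each a list of 7 numbers: the turn, a rotation vector about the tool's x, y, z in degrees, then the shift along the tool's x, y, z in mm, then the finger opening in mm, from 0 to 95.1. In form: [[wx, wy, wz, x, y, z, hand], ...]. A call has 1 to 10 rows; each row shifts and turns the commanded pose from where the row before left it, along the tool's axes as they then stand; what a row does not reach is not made up. A row lasts 1/8 s, in which the tool goes at most 62.5 mm and 10.7 degrees, less where a joint would pass 70% of its speed; a pose out of reach is approached as far as the arm can. A call is refused whole if a number of a shift passes 62.5 or a number of a turn 10.7, either way. A call with a gripper value outside its range is refused whole. The fingers move at their own pace and stop on an object; the grip force is fixed at half the most. Time passes only in rows, so rows that do not move let the fingers close. It gives the time, the measured TCP pose, the force, the opening and the grip force at its end, in the units of the state.
- env.state(): the state, without advancing time (a new reading comes with each control period).
- env.read_camera(name): name is "side" or "top"; returns a dict with "color" (400x640x3 uint8, red, green, blue), "z_map" (400x640 float32, mm along the optical axis (not along the pixel's ray), 0 where there is no reading), "camera_matrix" (3x3 intrinsics, pixels), "world_to_cam" (4x4, takes a point from world to camera coordinates). Camera axes: x right, y up, looking along -z (the intrinsics and any distortion apply to the point x, -y, -z); pixel columns grow to the right and rows downward; lengths in mm; the calibration is good to about 2 mm. A picture is of the moment at which its call begins.
- env.job_done(): hands the job in; it is judged then, once.
Trained networks look in the newest picture that a camera, given by its name, has taken for a name from the list of things; names that differ only in an ending like _2 or _b are one class to them, and where a whole thing is asked for, a point or a joint stands for the part that bears it (a point fixed in the world has none). Each returns a list of dicts, best first, with "score" (0 to 1); they miss things now and then, are a little off and sometimes report something else, mostly with a low value. They report only what shows in the picture. A call takes as long as a camera call. They do not tell look-alikes from the thing itself.
- env.recognise(camera, thing): "location" ([column, row] in pixels, amid what is visible of it).
The state is a dict: "t": time; "joints": joint angles; "qvel": joint speeds; "tau": joint torques, N m; "eef_pos": TCP position; "tcp_rot": TCP orientation; "ft_force": force on the tool from outside, world axes, zero at the start; "moment": the same for the moment, N m; "opening": opening from 0.0 (shut) to 1.0 (fully open); "grip_force": force on a finger pad.
Only numpy, scipy, OpenCV 4.12 (cv2) and the standard library are available. Lean on these libraries where they do the work, as an engineer would, in place of code of your own. Each camera call takes 0.05 s, during which the arm holds its last target. There are 200 camera calls.

## Task

Check the brown canister cap on the threaded gauge: set it on the neck and screw it clockwise, gently, until it either turns fully home or stops dead part way, letting only the cap move the gauge's red pointer and never forcing it. Then unscrew it and set it down upright in the green tray if it went fully home, or in the red tray if it stopped short. Leave the jar, the canister and the tube rack where they stand.

Things in the scene. Friction and masses are not known exactly. Their poses are not given: they have to be found in the camera images.
- cap: Loose brown cap, about 0.1 kg, upright on the bench. Skirt 60 mm outside diameter, 40 mm high, open below (inside 52 mm wide, 36 mm deep). Origin: centre of the rim (underside), z up, x along the grip bar. Same when turned half a turn. About every second cap is faulty: a moulding stub under its roof, not visible from outside, stops it part way on the gauge.
- cap_bar (a point): Middle of the cap's grip bar, 52 mm above its rim: upright bar on the roof, 50 mm long (cap x), 12 mm wide (y), 24 mm tall; overall height 64 mm.
- cap_lug (a point): Centre of one of the cap's two inner lugs, 5 mm above the rim, on the cap's x axis (the other is opposite): round, 5 mm thick, pointing in to 21.5 mm from the axis. A yellow ear outside the skirt marks each lug, reaching out to 39 mm from the axis, 0.5 to 6.5 mm above the rim.
- gauge: Fixed threaded gauge: square plate 120 mm wide, 14 mm thick, with an upright steel neck: core 40 mm diameter, thread 49 mm over crests, top 33 mm above the underside with a 3 mm lead-in, two small brass keys on top up to 41.5 mm. Origin: centre of the underside, z up along the neck. More than 50 N between cap and gauge (about 0.7 N m when turned against a stop) damages it.
- gauge_slot (a point): Yellow stripe on the plate on the gauge's x axis, 47 mm from the neck's axis (another opposite), marking the open slots for the lugs. Lower the cap with its x axis along the gauge's, either way round (16 degrees anticlockwise to 8 clockwise of it still enters). The lugs meet the thread with the rim 22 mm above the gauge's underside, 8 mm above the plate.
- gauge_seat (a point): Point on the neck's axis at the plate's upper face, 14 mm above the gauge's underside; a cap fully home has its rim here. Right-hand two-start quick thread, 2 mm axial play: from the slots, clockwise (seen from above) lowers the rim 1.07 mm per 10 degrees. The rim is down on the plate at 75 degrees from the gauge's x axis; an end stop blocks turning at 80.
- gauge_key (a point): Middle of the neck's top, 33 mm above the gauge's underside, between the brass keys. A faulty cap's stub strikes a key and the cap stops dead about 40 degrees clockwise of the gauge's x axis, rim 3 to 4 mm off the plate. To take any cap off, turn it back anticlockwise until its ears are at the yellow stripes again, then lift straight up.
- pointer (a joint): Red drag pointer on the plate: turns about the neck's axis, rad, growing clockwise from above. Post 5 mm thick, 36.5 mm from the axis, 15 to 29 mm above the underside; needle out to 55 mm. Rests at 0 to 0.06. The cap's ear pushes it in the last 20 to 25 degrees of turn, to 0.4 to 0.5 when home (above 0.25: home, below 0.15: not); it stays there when the cap is unscrewed.
- tray_pass_in (a point): Centre of the inner floor of the fixed green tray, for caps that turn fully home: open tray 120 x 120 mm outside, walls 4 mm thick and 22 mm high, floor 4 mm thick (this point is 4 mm above the bench).
- tray_fault_in (a point): Centre of the inner floor of the fixed red tray, for caps that stop short; same size as the green tray.
- sample_jar: Glass sample jar with an orange lid, 52 mm diameter, 75 mm tall; a bystander. Origin: centre of its underside.
- canister: Closed brown canister with a white lid, 64 mm diameter, 80 mm tall; a bystander. Origin: centre of its underside.
- tube_rack: Blue rack with capped sample tubes, 55 x 150 mm, 84 mm tall; a bystander. Origin: centre of its underside.
Not all that is in view belongs to the job. Of the things that look like the gauge, the smaller one is meant. What is shaped like the cap but blue is not meant.

How it is judged:
By the outcome, as a careful person would: the job done as asked, in the order asked, and still so for the second after the job is handed in, with the robot touching nothing.
It also fails if it takes over 72 s, if anything falls off the work surface, if the arm or the gripper's body presses on something with over 40 N, if the wrist force passes 120 N, or if a joint passes its speed limit or range.

## Working session

There is one attempt and no reset: what is moved stays moved. The work goes in short steps, Python scripts to look and compute and a tool call to move; the robot and the scene stay as the last step left them, time stands still between calls to the robot, and variables do not carry over. Pictures are saved under pics/ and viewed, at most 10 in all, crops included, and the job is handed in when it is done.

Besides the shell and the picture viewer there is one more tool, called after "Emit:" by a JSON object that holds its "method" and its "body", one argument or row to a line. jog_arm: Moves the arm, as the interface text tells. Its arguments: {"type":"object","properties":{"motion":{"type":"array"}},"required":["motion"]}

```bash
mkdir -p pics; cat > h.py <<'E'
import numpy as np,cv2
from cell import env
def unproj(c,u,v,z=None,Z=None):
    # z: depth along axis; Z: world plane height
    K=c["camera_matrix"];T=np.linalg.inv(c["world_to_cam"])
    d=np.array([(u-K[0,2])/K[0,0],-(v-K[1,2])/K[1,1],-1.])
    D=T[:3,:3]@d;O=T[:3,3]
    if Z is not None: z=(Z-O[2])/D[2]
    return O+z*D
def proj(c,P):
    K=c["camera_matrix"];p=c["world_to_cam"]@np.append(P,1)
    return np.array([K[0,2]+K[0,0]*p[0]/-p[2],K[1,2]+K[1,1]*-p[1]/-p[2]])
E
python3 - <<'E'
from h import *
for n in("top","side"):
    c=env.read_camera(n);cv2.imwrite(f"pics/{n}0.png",c["color"][...,::-1]);np.savez(f"{n}0.npz",**c)
    print(n,c["camera_matrix"].round(1).tolist(),np.linalg.inv(c["world_to_cam"])[:3].round(2).tolist(),c.keys())
    for t in("cap","cap_bar","cap_lug","gauge","gauge_slot","gauge_seat","gauge_key","pointer","tray_pass_in","tray_fault_in","sample_jar","canister","tube_rack"):
        r=env.recognise(n,t)
        print(t,[(round(d["score"],2),np.round(d["location"]).tolist(), unproj(c,*d["location"],z=c["z_map"][int(d["location"][1]),int(d["location"][0])]).round().tolist()) for d in r[:4]])
print(env.state())
E
```

```text
top [[515.3, 0.0, 317.3], [0.0, 515.3, 195.7], [0.0, 0.0, 1.0]] [[-0.02, 0.98, -0.2, 317.55], [-1.0, -0.02, -0.0, 109.87], [-0.01, 0.2, 0.98, 1178.43]] dict_keys(['color', 'z_map', 'camera_matrix', 'world_to_cam'])
cap [(0.96, [270.0, 229.0], [469.0, 217.0, 65.0]), (0.86, [227.0, 267.0], [388.0, 309.0, 67.0])]
cap_bar [(0.74, [272.0, 228.0], [470.0, 212.0, 60.0]), (0.71, [222.0, 270.0], [382.0, 320.0, 65.0])]
cap_lug [(0.8, [229.0, 268.0], [387.0, 308.0, 42.0]), (0.65, [369.0, 182.0], [576.0, -7.0, 33.0]), (0.59, [270.0, 230.0], [468.0, 218.0, 60.0])]
gauge [(0.84, [352.0, 282.0], [352.0, 40.0, 42.0]), (0.68, [366.0, 180.0], [581.0, -0.0, 34.0])]
gauge_slot [(0.78, [366.0, 182.0], [574.0, -0.0, 34.0]), (0.78, [352.0, 284.0], [347.0, 40.0, 44.0]), (0.71, [461.0, 155.0], [642.0, -229.0, 3.0])]
gauge_seat [(0.76, [368.0, 182.0], [575.0, -4.0, 32.0]), (0.56, [354.0, 280.0], [356.0, 36.0, 41.0])]
gauge_key [(0.93, [352.0, 279.0], [358.0, 40.0, 43.0]), (0.92, [367.0, 182.0], [575.0, -2.0, 32.0]), (0.58, [406.0, 105.0], [753.0, -98.0, 50.0])]
pointer []
tray_pass_in [(0.63, [462.0, 235.0], 
[... 1660 characters left out ...]
0, 167.0], [750.0, -39.0, 67.0])]
{'t': 1.4, 'joints': array([-1.26957757e+00,  4.90903980e-01,  1.55888691e+00, -7.49913657e-06,
        1.09169227e+00, -1.05587776e-01]), 'qvel': array([-0.00056237, -0.00039075,  0.00272979, -0.00180306, -0.00080851,
       -0.00166244]), 'tau': array([ 6.03379294e-05, -6.12465906e+01, -2.58427030e+01,  6.93334546e-02,
        4.45964606e-02,  4.76937487e-05]), 'eef_pos': array([ 247.33098078, -573.99849387,  292.26298467]), 'tcp_rot': array([3.14148447e+00, 1.81575508e-05, 4.06809990e-01]), 'ft_force': array([-0.46705167,  0.28265615, -0.73632082]), 'moment': array([-0.00981306, -0.01793006,  0.01780831]), 'grip_force': 0.0, 'opening': 0.9982358421850016}
```

```bash
python3 - <<'E'
import cv2,numpy as np
t=cv2.imread("pics/top0.png");s=cv2.imread("pics/side0.png")
r=lambda a,w,h:cv2.resize(a,(w,h),interpolation=cv2.INTER_CUBIC)
# top: cols 180-500 rows 90-330 
cv2.imwrite("pics/topc.png",r(t[140:320,190:430],800,600))
cv2.imwrite("pics/sidec.png",r(s[135:330,220:480],800,600))
cv2.imwrite("pics/gau.png",np.hstack([r(t[145:215,330:400],400,400),r(s[165:235,270:340],400,400)]))
E
```

```text
(no output)
```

View pics/topc.png

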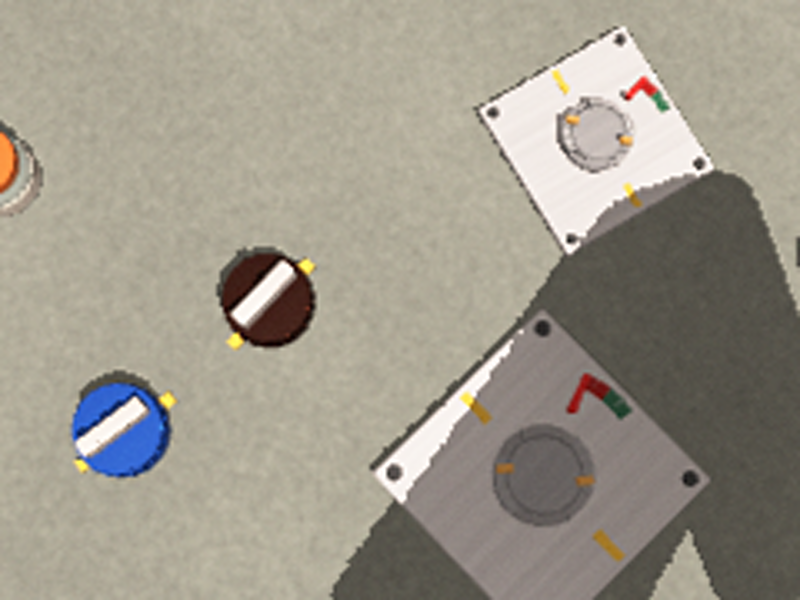

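View pics/sidec.png

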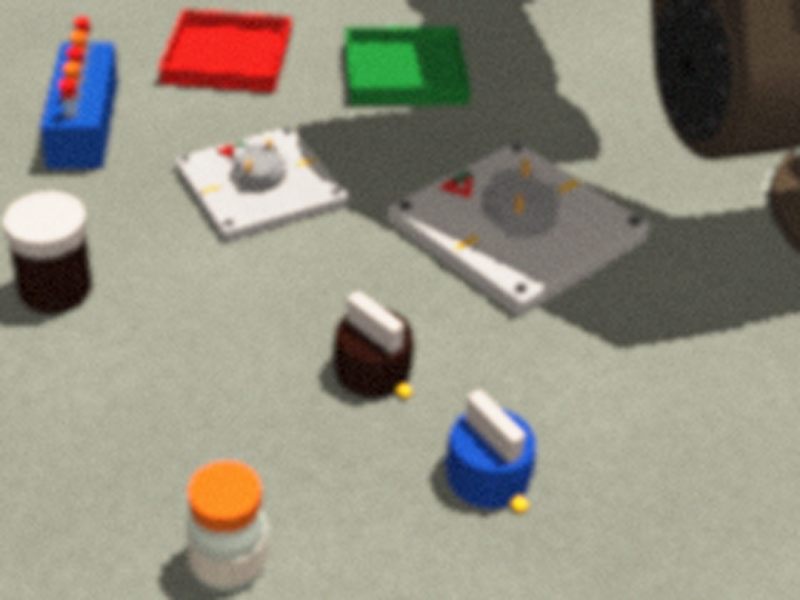

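View pics/gau.png

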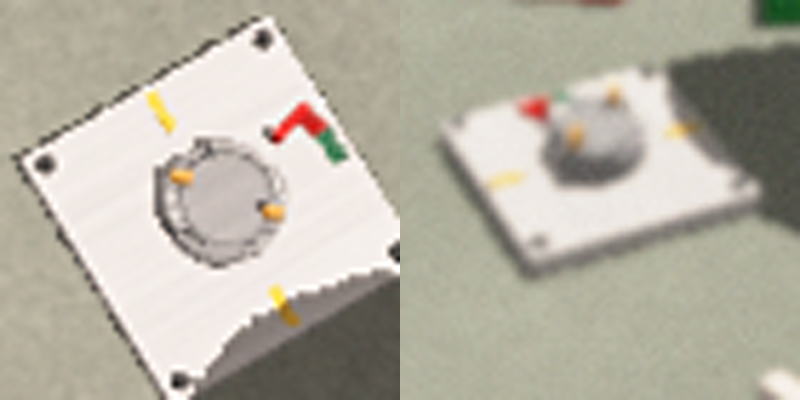

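The top picture shows the brown cap at (270,229) and the blue look-alike at (226,268). The small gauge is at (367,181), with stripes at about (358,165) and (380,198), and the larger look-alike gauge is at (352,282). The crops confirm that the brown cap and the smaller gauge are the ones meant. The red pointer is at rest.

```bash
cat >> h.py <<'E'
def cloud(c):
    v,u=np.mgrid[:400,:640];K=c["camera_matrix"];T=np.linalg.inv(c["world_to_cam"]);z=c["z_map"]
    P=np.stack([(u-K[0,2])/K[0,0]*z,-(v-K[1,2])/K[1,1]*z,-z],-1)@T[:3,:3].T+T[:3,3]
    P[z==0]=np.nan;return P
def mar(m,P):
    r=cv2.minAreaRect(P[m][:,:2].astype(np.float32));return np.round(r[0],1),np.round(r[1],1),round(r[2],1),int(m.sum()),np.nanmedian(P[m][:,2]).round(1)
E
python3 - <<'E'
from h import *
for n in("top","side"):
    c=dict(np.load(n+"0.npz"));P=cloud(c);C=c["color"].astype(int);X,Y,Z=P[...,0],P[...,1],P[...,2]
    near=lambda x,y,r:np.hypot(X-x,Y-y)<r
    b=near(469,219,100)&(X<560)
    b=near(469,219,55)
    print(n,"bench",np.nanmedian(Z[near(469,120,40)]),np.nanstd(Z[near(469,120,40)]))
    print("bar",mar(b&(Z>53),P),"roof",mar(b&(Z>33)&(Z<48),P))
    hist=np.histogram(Z[b],bins=np.arange(-4,76,4));print(hist[0].tolist())
    g=near(577,0,95); print("plate",mar(g&(Z>8)&(Z<20),P)); print("neck",mar(near(577,0,35)&(Z>24),P)); print(np.histogram(Z[g],bins=np.arange(-4,50,3))[0].tolist())
    yel=(C[...,0]>150)&(C[...,1]-C[...,2]>70)&(C[...,0]-C[...,2]>90)&(C[...,0]-C[...,1]<90)
    k,l,s,ce=cv2.connectedComponentsWithStats(yel.astype(np.uint8))
    for i in range(1,k):
        if s[i,4]>=3: print("yel",ce[i].round(1),s[i,4],unproj(c,*ce[i],Z=3.5).round(1)[:2],unproj(c,*ce[i],Z=14).round(1)[:2],P[l==i].mean(0).round())
    # light bar in cap by colour
    if 1:
        m=(C.min(-1)>150)&near(469,219,45)&(Z>30); v,u=np.nonzero(m); r=cv2.minAreaRect(np.stack([u,v],1).astype(np.float32)); bp=cv2.boxPoints(r); print("barimg",r,u.mean(),v.mean(),[unproj(c,*p,Z=64).round(1)[:2].tolist() for p in bp])
    for nm,col,ctr in(("green",1,(453,-215)),("red",0,(641,-235))):
        m=near(*ctr,110)&(Z>12)&(C[...,col]>1.5*C[...,2]); print(nm,mar(m,P))
E
```

```text
top bench 0.2776275461644673 2.284960131605847
bar (array([472.3, 219.8]), array([12.4, 49.2]), 45.9, 140, np.float64(63.8)) roof (array([472.3, 219. ]), array([58.3, 58.2]), 0.5, 412, np.float64(40.3))
[447, 613, 91, 9, 4, 5, 9, 7, 14, 23, 169, 210, 14, 9, 6, 8, 60, 61, 6]
plate (array([586.9,  -4.5]), array([132.3, 121.3]), 28.9, 2230, np.float64(14.2))
neck (array([581.9,  -7.3]), array([48.6, 48.2]), 76.5, 353, np.float64(32.6))
[602, 1181, 524, 49, 171, 859, 938, 262, 29, 13, 37, 94, 137, 58, 13, 3, 3]
yel [357.7 163.9] 15 [626.4  15.4] [623.6  16.2] [nan nan nan]
yel [361.3 175.4] 7 [598.3   8. ] [595.8   8.9] [590.  11.  40.]
yel [377.  181.5] 6 [582.8 -28.2] [580.5 -26.9] [nan nan nan]
yel [378.7 197.3] 12 [545.1 -30.3] [543.  -29.1] [543. -29.  16.]
yel [281.2 219.4] 14 [498.6 196.4] [497.  195.6] [498. 196.  10.]
yel [260.1 241.9] 14 [447.7 245.2] [446.6 244. ] [448. 245.   5.]
yel [239.9 259.5] 17 [408.6 291.1] [407.7 289.5] [408. 291.   5.]
yel [331.8 261.6] 23 [399.3  82.5] [398.5  82.7] [398.  83.  20.]
yel [213.8 279.1] 9 [365.9 349.7] [365.5 347.5] [366. 349.   5.]
ye
[... 889 characters left out ...]
, 46, 63, 421, 449, 37, 17, 16, 27, 39, 79, 14, 5, 6, 0]
yel [590.7 114.3] 3 [-440.1 -575.2] [-426.7 -553.1] [-201. -180.  191.]
yel [369.3 214.3] 3 [400.   68.9] [401.2  81.6] [402.  89.  20.]
yel [351.  261.4] 19 [447.3 244.2] [447.7 254.4] [447. 245.   5.]
yel [388.5 298.4] 23 [366.7 347.4] [368.4 356. ] [367. 348.   4.]
barimg ((341.6800231933594, 235.760009765625), (19.600000381469727, 5.199999809265137), 36.869895935058594) 341.6595744680851 236.04255319148936 [[493.7, 212.2], [487.0, 197.3], [450.1, 234.8], [457.0, 248.9]]
green (array([ 451.4, -209.1]), array([120.6, 128.9]), 5.9, 266, np.float64(18.7))
red (array([ 637.6, -227.8]), array([128.3, 121. ]), 86.5, 293, np.float64(18.8))
```

```bash
cat > plan.py <<'E'
import sys,json,numpy as np
from cell import env
def plan(legs,start=None,hand=95):
    s=env.state(); p=np.append(s["eef_pos"],np.degrees(s["tcp_rot"][2])) if start is None else np.array(start,float)
    print("from",p.round(2),"F",s["ft_force"].round(1),"M",s["moment"].round(2),"t",s["t"])
    for *q,n in legs:
        q=np.array(q,float);q[3]=p[3]+(q[3]-p[3]+180)%360-180 if abs(q[3]-p[3])>180 else q[3]
        rows=[];p0=p.copy()
        for i in range(n):
            d=p0+(q-p0)*(i+1)/n-p;a=np.radians(p[3]);c,s_=np.cos(a),np.sin(a)
            r=[0,0,round(-d[3],2),round(c*d[0]+s_*d[1],1),round(s_*d[0]-c*d[1],1),round(-d[2],1),hand]
            p=p+np.array([c*r[3]+s_*r[4],s_*r[3]-c*r[4],-r[5],-r[2]]);rows.append(r)
        print(json.dumps(rows));print("->",p.round(2))
E
python3 -c "
from plan import *
plan([(500,-200,260,79.7,9),(472.5,220.3,200,136,9)])"
```

```text
from [ 247.33 -574.    292.26   23.31] F [-0.5  0.3 -0.7] M [-0.01 -0.02  0.02] t 1.4
[[0, 0, -6.27, 42.2, -27.1, 3.6, 95], [0, 0, -6.26, 44.9, -22.2, 3.6, 95], [0, 0, -6.27, 47.1, -17.3, 3.6, 95], [0, 0, -6.26, 48.7, -12.0, 3.5, 95], [0, 0, -6.27, 49.7, -6.6, 3.6, 95], [0, 0, -6.26, 50.2, -1.1, 3.6, 95], [0, 0, -6.27, 49.9, 4.3, 3.6, 95], [0, 0, -6.27, 49.2, 9.7, 3.6, 95], [0, 0, -6.26, 47.9, 15.1, 3.6, 95]]
-> [ 500.01 -199.98  259.96   79.7 ]
[[0, 0, -6.26, 45.4, -11.4, 6.7, 95], [0, 0, -6.25, 46.4, -6.3, 6.6, 95], [0, 0, -6.26, 46.7, -1.3, 6.7, 95], [0, 0, -6.25, 46.7, 3.9, 6.7, 95], [0, 0, -6.26, 45.9, 8.9, 6.6, 95], [0, 0, -6.25, 44.7, 13.9, 6.7, 95], [0, 0, -6.26, 42.9, 18.6, 6.6, 95], [0, 0, -6.26, 40.7, 23.2, 6.7, 95], [0, 0, -6.25, 37.8, 27.5, 6.7, 95]]
-> [472.48 220.26 199.96 136.  ]
```

Emit:
{"method": "jog_arm", "body": {
  "motion": [
    [0, 0, -6.3, 42, -27, 3.6, 95],
    [0, 0, -6.3, 45, -22, 3.6, 95],
    [0, 0, -6.3, 47, -17, 3.6, 95],
    [0, 0, -6.3, 49, -12, 3.5, 95],
    [0, 0, -6.3, 50, -7, 3.6, 95],
    [0, 0, -6.3, 50, -1, 3.6, 95],
    [0, 0, -6.3, 50, 4, 3.6, 95],
    [0, 0, -6.3, 49, 10, 3.6, 95],
    [0, 0, -6.3, 48, 15, 3.6, 95]
  ]
}}

```text
t: 2.52
eef_pos: [500.1, -198.0, 260.0]
tcp_rot: [3.141, 0.0, 1.4]
ft_force: [-0.5, -0.5, 0.0]
opening: 1.002
grip_force: 0.0
```

Emit:
{"method": "jog_arm", "body": {
  "motion": [
    [0, 0, -6.3, 45, -11, 6.7, 95],
    [0, 0, -6.3, 46, -6, 6.7, 95],
    [0, 0, -6.3, 47, -1, 6.7, 95],
    [0, 0, -6.3, 47, 4, 6.7, 95],
    [0, 0, -6.3, 46, 9, 6.7, 95],
    [0, 0, -6.3, 45, 14, 6.7, 95],
    [0, 0, -6.3, 43, 19, 6.7, 95],
    [0, 0, -6.3, 41, 23, 6.7, 95],
    [0, 0, -6.3, 38, 27, 6.7, 95],
    [0, 0, 0, 0, 0, 0, 95]
  ]
}}

```text
t: 3.78
eef_pos: [468.0, 223.3, 199.2]
tcp_rot: [-3.141, -0.0, 2.391]
ft_force: [0.1, 0.0, -1.2]
opening: 0.997
grip_force: 0.0
```

```bash
python3 -c "
from plan import *
plan([(472.6,220.4,122,135.9,5)])"
```

```text
from [468.03 223.29 199.18 136.98] F [ 0.1  0.  -1.2] M [ 0.01 -0.11  0.  ] t 3.775
[[0, 0, 0.22, -1.1, 0.2, 15.4, 95], [0, 0, 0.21, -1.0, 0.2, 15.5, 95], [0, 0, 0.22, -1.1, 0.2, 15.4, 95], [0, 0, 0.21, -1.0, 0.2, 15.4, 95], [0, 0, 0.22, -1.1, 0.2, 15.5, 95]]
-> [472.56 220.37 121.98 135.9 ]
```

Emit:
{"method": "jog_arm", "body": {
  "motion": [
    [0, 0, 0.3, -1.1, 0.2, 17, 95],
    [0, 0, 0.2, -1.1, 0.2, 17, 60],
    [0, 0, 0.2, -1.1, 0.2, 17, 40],
    [0, 0, 0.2, -1, 0.2, 15, 30],
    [0, 0, 0.2, -1, 0.2, 11.2, 25],
    [0, 0, 0, 0, 0, 0, 22]
  ]
}}

```text
t: 4.53
eef_pos: [473.1, 217.7, 121.8]
tcp_rot: [-3.14, -0.0, 2.366]
ft_force: [0.2, 0.2, -0.5]
opening: 0.532
grip_force: 0.0
```

Emit:
{"method": "jog_arm", "body": {
  "motion": [
    [0, 0, 0, 0, 0, 0, 14],
    [0, 0, 0, 0, 0, 0, 5],
    [0, 0, 0, 0, 0, 0, 5],
    [0, 0, 0, 0, 0, 0, 5],
    [0, 0, 0, 0, 0, 0, 5]
  ]
}}

```text
t: 5.15
eef_pos: [473.3, 218.1, 122.6]
tcp_rot: [3.141, 0.0, 2.367]
ft_force: [0.6, 0.8, 2.1]
opening: 0.122
grip_force: 30.0
```

```bash
python3 - <<'E'
from plan import *
plan([(473.3,218.1,182,135.6,3),(584,-5.3,182,208.8,8)],hand=5)
from h import *
from scipy.optimize import least_squares
for n in("top","side"):
    c=dict(np.load(n+"0.npz"));P=cloud(c);X,Y,Z=P[...,0],P[...,1],P[...,2]
    for nm,m,R in(("neck",(np.hypot(X-582,Y+6)<32)&(Z>24)&(Z<36),None),("roof",(np.hypot(X-472.5,Y-220)<36)&(Z>33)&(Z<48),None)):
        h=cv2.convexHull(P[m][:,:2].astype(np.float32))[:,0]
        r=least_squares(lambda p:np.hypot(*(h-p[:2]).T)-p[2],[*h.mean(0),25],loss="soft_l1");print(n,nm,r.x.round(1),abs(r.fun).mean().round(2))
E
```

```text
from [473.26 218.09 122.63 135.61] F [0.6 0.8 2.1] M [ 0.1  -0.1  -0.01] t 5.15
[[0, 0, 0.0, -0.0, 0.0, -19.8, 5], [0, 0, 0.01, -0.0, 0.0, -19.8, 5], [0, 0, -0.0, -0.0, 0.0, -19.8, 5]]
-> [473.26 218.09 182.03 135.6 ]
[[0, 0, -9.15, -29.4, -10.3, 0.0, 5], [0, 0, -9.15, -27.5, -14.8, 0.0, 5], [0, 0, -9.15, -24.7, -19.0, 0.0, 5], [0, 0, -9.15, -21.4, -22.6, 0.0, 5], [0, 0, -9.15, -17.5, -25.8, 0.0, 5], [0, 0, -9.15, -13.1, -28.3, 0.0, 5], [0, 0, -9.15, -8.6, -29.9, 0.0, 5], [0, 0, -9.15, -3.6, -31.0, 0.0, 5]]
-> [583.99  -5.32 182.03 208.8 ]
top neck [582.2  -7.2  24.4] 0.38
top roof [472.5 219.5  29.4] 0.29
side neck [582.1  -5.1  24.6] 1.01
side roof [473.  223.4  29.4] 0.43
```

Emit:
{"method": "jog_arm", "body": {
  "motion": [
    [0, 0, 0, 0, 0, -15, 5],
    [0, 0, 0, 0, 0, -25, 5],
    [0, 0, 0, 0, 0, -20, 5],
    [0, 0, 0, 0, 0, 0, 5]
  ]
}}

```text
t: 5.65
eef_pos: [473.5, 218.1, 184.1]
tcp_rot: [3.139, 0.001, 2.367]
ft_force: [1.2, -0.8, -0.9]
opening: 0.124
grip_force: 30.0
```

Emit:
{"method": "jog_arm", "body": {
  "motion": [
    [0, 0, -9.15, -29.4, -10.3, 0, 5],
    [0, 0, -9.15, -27.5, -14.8, 0, 5],
    [0, 0, -9.15, -24.7, -19, 0, 5],
    [0, 0, -9.15, -21.4, -22.6, 0, 5],
    [0, 0, -9.15, -17.5, -25.8, 0, 5],
    [0, 0, -9.15, -13.1, -28.3, 0, 5],
    [0, 0, -9.15, -8.6, -29.9, 0, 5],
    [0, 0, -9.15, -3.6, -31, 0, 5],
    [0, 0, 0, 0, 0, 0, 5],
    [0, 0, 0, 0, 0, 0, 5]
  ]
}}

```text
t: 6.9
eef_pos: [583.3, -5.1, 181.8]
tcp_rot: [3.141, -0.001, -2.641]
ft_force: [-0.3, 0.7, -1.5]
opening: 0.125
grip_force: 30.0
```

```bash
python3 - <<'E'
from h import *
from scipy.optimize import least_squares
s=env.state();print(s["eef_pos"].round(2),np.degrees(s["tcp_rot"]).round(2),s["ft_force"].round(2),s["moment"].round(3))
ims=[]
for n,box in(("side",(250,130,350,230)),("top",(320,130,420,230))):
    c=env.read_camera(n);np.savez(f"{n}1.npz",**c);x0,y0,x1,y1=box
    ims.append(cv2.resize(c["color"][y0:y1,x0:x1,::-1],(400,400),interpolation=2))
    P=cloud(c);C=c["color"].astype(int);X,Y,Z=P[...,0],P[...,1],P[...,2]
    m=(C.max(-1)<90)&(C[...,0]>C[...,2]+8)&(np.hypot(X-583,Y+6)<50)&(Z>40)&(Z<115)
    if m.sum()>20:
        Q=P[m];r=least_squares(lambda p:np.hypot(*(Q[:,:2]-p).T)-30,[583,-6],loss="soft_l1");print(n,m.sum(),r.x,np.percentile(Q[:,2],[2,50,98]).round(1))
    yel=(C[...,0]>130)&(C[...,1]-C[...,2]>60)&(C[...,0]-C[...,2]>80)&(C[...,0]-C[...,1]<90)
    k,l,st,ce=cv2.connectedComponentsWithStats(yel.astype(np.uint8))
    for i in range(1,k):
        if st[i,4]>=3 and np.hypot(*(ce[i]-[(x0+x1)/2,(y0+y1)/2]))<50: print("yel",ce[i].round(1),st[i,4],np.nanmedian(P[l==i],0).round(1))
cv2.imwrite("pics/hov.png",np.hstack(ims))
E
```

```text
[583.35  -5.08 181.81] [ 1.7995e+02 -6.0000e-02 -1.5132e+02] [-0.31  0.65 -1.52] [ 0.114 -0.108  0.04 ]
side 338 [581.37880084  -6.85909905] [ 61.5  88.  100.7]
yel [316.1 173.9] 8 [548.2 -19.3  65. ]
yel [292.5 180.5] 6 [609.3  13.   64.1]
```

View pics/hov.png

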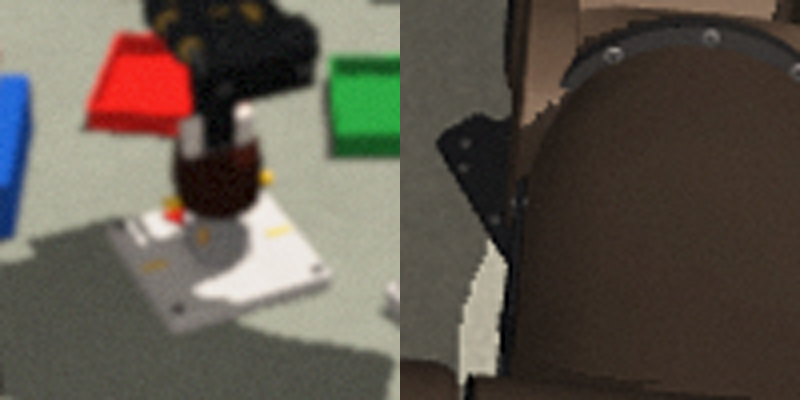

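```bash
python3 - <<'E'
from h import *
from scipy.optimize import least_squares
def circ(x,y,z,R,n=180):
    a=np.linspace(0,2*np.pi,n);return np.stack([x+R*np.cos(a),y+R*np.sin(a),0*a+z],1)
# side cap silhouette: dark brown pixels
c=dict(np.load("side1.npz"));C=cv2.GaussianBlur(c["color"],(0,0),.5).astype(int)
m=np.zeros((400,640),np.uint8);m[160:190,285:325]=((C.max(-1)<110)&(C[...,0]>C[...,2]+12))[160:190,285:325]
for v in range(164,186): 
    u=np.nonzero(m[v])[0]; print(v,u.min() if len(u) else None,u.max() if len(u) else None,len(u),end=" | ")
print()
zr=181.8-122.6
for (x,y) in((582,-6),(581.4,-6.9),(583,-6)):
    pr=np.array([proj(c,p) for p in np.vstack([circ(x,y,zr,30),circ(x,y,zr+40,30)])]);print(x,y,"cols",pr[:,0].min().round(1),pr[:,0].max().round(1),"rim bottom row",pr[:,1].max().round(1))
# neck: colour rows in side0 and top0
for n,b in(("side0",(280,325,180,205)),("top0",(345,390,165,200))):
    c=dict(np.load(n+".npz"));g=c["color"].mean(-1).astype(int);u0,u1,v0,v1=b
    e=circ(582.2,-6.5,33,21.5);e2=circ(582.2,-6.5,14,20)
    pr=np.array([proj(c,p) for p in e]);p2=np.array([proj(c,p) for p in e2]);print(n,"top circ",pr.min(0).round(1),pr.max(0).round(1),"base",p2.min(0).round(1),p2.max(0).round(1))
    for v in range(v0,v1,2): print(v,g[v,u0:u1].tolist())
E
```

```text
164 309 309 1 | 165 294 313 6 | 166 294 314 9 | 167 293 314 13 | 168 293 314 19 | 169 293 314 22 | 170 293 315 23 | 171 293 315 23 | 172 293 314 22 | 173 293 314 22 | 174 293 314 22 | 175 293 314 22 | 176 293 314 22 | 177 294 314 21 | 178 294 314 21 | 179 294 313 20 | 180 295 313 19 | 181 296 312 17 | 182 297 311 15 | 183 298 309 10 | 184 304 304 1 | 185 300 300 1 | 
582 -6 cols 291.8 314.3 rim bottom row 184.6
581.4 -6.9 cols 292.0 314.5 rim bottom row 184.4
583 -6 cols 291.4 313.9 rim bottom row 184.6
side0 top circ [295.7 181.4] [311.2 190.5] base [296.4 187.2] [310.7 195.7]
180 [167, 168, 165, 166, 165, 169, 167, 169, 166, 167, 171, 168, 169, 166, 168, 170, 166, 166, 170, 194, 207, 218, 227, 228, 227, 226, 213, 205, 213, 229, 235, 235, 234, 234, 234, 229, 189, 132, 97, 82, 73, 73, 73, 76, 75]
182 [167, 165, 162, 166, 164, 172, 173, 182, 187, 186, 187, 189, 176, 156, 143, 149, 159, 163, 165, 174, 187, 195, 198, 200, 194, 181, 149, 140, 167, 197, 223, 232, 236, 235, 235, 229, 197, 151, 116, 103, 85, 76, 75, 78, 78]
184 [162, 172, 191, 203, 214, 219, 224, 228, 231, 225, 198, 159, 13
[... 5934 characters left out ...]
41, 243, 245]
195 [158, 78, 165, 242, 240, 237, 235, 236, 237, 238, 239, 239, 236, 234, 235, 235, 236, 237, 237, 236, 234, 234, 235, 235, 238, 237, 236, 234, 234, 236, 238, 236, 211, 198, 225, 242, 242, 245, 246, 247, 240, 153, 155, 151, 121]
197 [175, 172, 149, 142, 238, 240, 239, 238, 237, 235, 234, 235, 235, 236, 236, 236, 234, 233, 233, 234, 236, 237, 238, 235, 234, 235, 236, 238, 237, 235, 237, 239, 236, 185, 188, 146, 149, 123, 122, 124, 124, 126, 125, 128, 131]
199 [170, 168, 167, 147, 130, 237, 240, 235, 236, 236, 234, 237, 235, 234, 234, 234, 234, 236, 238, 237, 236, 234, 235, 237, 237, 236, 236, 238, 241, 242, 246, 240, 152, 140, 94, 104, 119, 128, 128, 128, 131, 131, 131, 121, 94]
```

Emit:
{"method": "jog_arm", "body": {
  "motion": [
    [0, 0, -2, -0.5, -1, 6, 5],
    [0, 0, 0, 0, 0, 9, 5],
    [0, 0, 0, 0, 0, 7, 5],
    [0, 0, 0, 0, 0, 2, 5],
    [0, 0, 0, 0, 0, 0, 5]
  ]
}}

```text
t: 7.62
eef_pos: [584.8, -6.0, 158.2]
tcp_rot: [3.141, -0.0, -2.604]
ft_force: [-0.2, -0.1, -1.5]
opening: 0.125
grip_force: 30.0
```

Emit:
{"method": "jog_arm", "body": {
  "motion": [
    [0, 0, 0, 0, 0, 1, 5],
    [0, 0, 0, 0, 0, 1, 5],
    [0, 0, 0, 0, 0, 1, 5],
    [0, 0, 0, 0, 0, 0, 5]
  ]
}}

```text
t: 8.12
eef_pos: [584.8, -6.0, 155.4]
tcp_rot: [-3.142, -0.0, -2.604]
ft_force: [-0.8, -0.7, -1.5]
opening: 0.122
grip_force: 30.0
```

Emit:
{"method": "jog_arm", "body": {
  "motion": [
    [0, 0, 0, 0, 0, 1, 5],
    [0, 0, 0, 0, 0, 1, 5],
    [0, 0, 0, 0, 0, 0, 5]
  ]
}}

```text
t: 8.5
eef_pos: [584.8, -6.0, 153.3]
tcp_rot: [3.142, -0.0, -2.604]
ft_force: [0.0, -0.7, -1.1]
opening: 0.119
grip_force: 30.0
```

Emit:
{"method": "jog_arm", "body": {
  "motion": [
    [0, 0, 0, 0, 0, 1, 5],
    [0, 0, 0, 0, 0, 0, 5]
  ]
}}

```text
t: 8.75
eef_pos: [584.8, -6.0, 152.3]
tcp_rot: [-3.142, -0.0, -2.604]
ft_force: [-0.5, -0.0, -0.6]
opening: 0.127
grip_force: 30.0
```

Emit:
{"method": "jog_arm", "body": {
  "motion": [
    [0, 0, 0, 0, 0, 1, 5],
    [0, 0, 0, 0, 0, 1, 5],
    [0, 0, 0, 0, 0, 0, 5]
  ]
}}

```text
t: 9.12
eef_pos: [584.8, -6.0, 150.3]
tcp_rot: [3.142, -0.0, -2.604]
ft_force: [0.1, -0.5, -0.8]
opening: 0.126
grip_force: 30.0
```

Emit:
{"method": "jog_arm", "body": {
  "motion": [
    [0, 0, 0, 0, 0, 1, 5],
    [0, 0, 0, 0, 0, 1, 5],
    [0, 0, 0, 0, 0, 0, 5]
  ]
}}

```text
t: 9.5
eef_pos: [584.8, -6.0, 148.3]
tcp_rot: [3.142, -0.0, -2.604]
ft_force: [0.4, 0.9, -0.5]
opening: 0.124
grip_force: 30.0
```

Emit:
{"method": "jog_arm", "body": {
  "motion": [
    [0, 0, 0, 0, 0, 1, 5],
    [0, 0, 0, 0, 0, 1, 5],
    [0, 0, 0, 0, 0, 0, 5]
  ]
}}

```text
t: 9.88
eef_pos: [584.8, -6.0, 146.3]
tcp_rot: [3.142, -0.0, -2.604]
ft_force: [-0.1, -0.6, -2.1]
opening: 0.123
grip_force: 30.0
```

Emit:
{"method": "jog_arm", "body": {
  "motion": [
    [0, 0, 0, 0, 0, 0.7, 5],
    [0, 0, 0, 0, 0, 0, 5]
  ]
}}

```text
t: 10.12
eef_pos: [584.8, -6.0, 145.7]
tcp_rot: [-3.142, -0.0, -2.604]
ft_force: [0.1, -0.6, -0.7]
opening: 0.122
grip_force: 30.0
```

Emit:
{"method": "jog_arm", "body": {
  "motion": [
    [0, 0, 0, 0, 0, 0.6, 5],
    [0, 0, 0, 0, 0, 0, 5]
  ]
}}

```text
t: 10.38
eef_pos: [584.8, -6.0, 145.1]
tcp_rot: [-3.141, 0.0, -2.604]
ft_force: [-0.6, 0.5, -0.7]
opening: 0.123
grip_force: 30.0
```

Emit:
{"method": "jog_arm", "body": {
  "motion": [
    [0, 0, 0, 0, 0, 0.5, 5],
    [0, 0, 0, 0, 0, 0, 5]
  ]
}}

```text
t: 10.62
eef_pos: [584.9, -6.0, 144.7]
tcp_rot: [-3.141, 0.0, -2.604]
ft_force: [0.3, -0.2, 0.8]
opening: 0.126
grip_force: 30.0
```

Emit:
{"method": "jog_arm", "body": {
  "motion": [
    [0, 0, 4, 0, -0.16, 0.3, 5],
    [0, 0, 4, 0, -0.16, 0.4, 5],
    [0, 0, 0, 0, 0, 0, 5]
  ]
}}

```text
t: 11.0
eef_pos: [584.9, -6.3, 143.9]
tcp_rot: [3.142, -0.0, -2.743]
ft_force: [0.1, 0.6, -0.6]
opening: 0.124
grip_force: 30.0
```

```bash
cat > st.py <<'E'
from h import *
s=env.state();p=s["eef_pos"];y=np.degrees(s["tcp_rot"][2])%360;th=209-y
print("cw",th.round(1),"pos",p.round(2),"z-err",(p[2]-(144.5-.107*th)).round(2),"F",s["ft_force"].round(1),"M",s["moment"].round(3),"j6",s["joints"][5].round(2),"t",s["t"])
E
python3 st.py
```

```text
cw 6.2 pos [584.95  -6.26 143.91] z-err 0.07 F [ 0.1  0.6 -0.6] M [ 0.338  0.    -0.007] j6 -2.09 t 11.0
```

Emit:
{"method": "jog_arm", "body": {
  "motion": [
    [0, 0, 4, 0, -0.16, 0.43, 5],
    [0, 0, 4, 0, -0.16, 0.43, 5],
    [0, 0, 0, 0, 0, 0, 5]
  ]
}}

```text
t: 11.38
eef_pos: [585.1, -6.6, 143.1]
tcp_rot: [3.142, -0.0, -2.881]
ft_force: [-0.5, 0.7, 0.3]
opening: 0.126
grip_force: 30.0
```

```bash
python3 st.py
```

```text
cw 14.1 pos [585.07  -6.56 143.09] z-err 0.1 F [-0.5  0.7  0.3] M [ 0.335 -0.128  0.019] j6 -1.96 t 11.375
```

Emit:
{"method": "jog_arm", "body": {
  "motion": [
    [0, 0, 4, 0, -0.16, 0.43, 5],
    [0, 0, 4, 0, -0.16, 0.43, 5],
    [0, 0, 0, 0, 0, 0, 5]
  ]
}}

```text
t: 11.75
eef_pos: [585.2, -6.8, 142.2]
tcp_rot: [3.142, 0.0, -3.02]
ft_force: [0.6, 1.4, -0.7]
opening: 0.127
grip_force: 30.0
```

```bash
python3 st.py
```

```text
cw 22.1 pos [585.16  -6.85 142.21] z-err 0.07 F [ 0.6  1.4 -0.7] M [ 0.323 -0.177  0.003] j6 -1.82 t 11.75
```

Emit:
{"method": "jog_arm", "body": {
  "motion": [
    [0, 0, 4, 0, -0.16, 0.43, 5],
    [0, 0, 4, 0, -0.16, 0.43, 5],
    [0, 0, 0, 0, 0, 0, 5]
  ]
}}

```text
t: 12.12
eef_pos: [585.2, -7.2, 141.4]
tcp_rot: [3.142, 0.0, 3.124]
ft_force: [-0.3, 1.3, 0.3]
opening: 0.128
grip_force: 30.0
```

```bash
python3 st.py
```

```text
cw 30.0 pos [585.19  -7.16 141.36] z-err 0.08 F [-0.3  1.3  0.3] M [ 0.386 -0.145 -0.028] j6 -1.68 t 12.125
```

Emit:
{"method": "jog_arm", "body": {
  "motion": [
    [0, 0, 2, 0, -0.08, 0.22, 5],
    [0, 0, 2, 0, -0.08, 0.21, 5],
    [0, 0, 0, 0, 0, 0, 5]
  ]
}}

```text
t: 12.5
eef_pos: [585.2, -7.4, 141.0]
tcp_rot: [-3.142, 0.0, 3.051]
ft_force: [0.7, -0.3, 1.4]
opening: 0.121
grip_force: 30.0
```

```bash
python3 st.py
```

```text
cw 34.2 pos [585.2   -7.43 140.95] z-err 0.11 F [ 0.7 -0.3  1.4] M [ 0.055 -0.152 -0.006] j6 -1.61 t 12.5
```

Emit:
{"method": "jog_arm", "body": {
  "motion": [
    [0, 0, 1.5, 0, -0.06, 0.16, 5],
    [0, 0, 1.5, 0, -0.06, 0.16, 5],
    [0, 0, 0, 0, 0, 0, 5]
  ]
}}

```text
t: 12.88
eef_pos: [585.2, -7.5, 140.6]
tcp_rot: [3.142, 0.0, 2.998]
ft_force: [-0.2, 0.2, 1.1]
opening: 0.124
grip_force: 30.0
```

```bash
python3 st.py
```

```text
cw 37.2 pos [585.19  -7.46 140.58] z-err 0.06 F [-0.2  0.2  1.1] M [ 0.113 -0.134  0.015] j6 -1.55 t 12.875
```

Emit:
{"method": "jog_arm", "body": {
  "motion": [
    [0, 0, 1.5, 0, -0.06, 0.16, 5],
    [0, 0, 0, 0, 0, 0, 5]
  ]
}}

```text
t: 13.12
eef_pos: [585.2, -7.5, 140.4]
tcp_rot: [-3.142, 0.0, 2.972]
ft_force: [0.2, 0.1, 2.0]
opening: 0.123
grip_force: 30.0
```

```bash
python3 st.py
```

```text
cw 38.7 pos [585.17  -7.55 140.42] z-err 0.06 F [0.2 0.1 2. ] M [ 0.098 -0.117 -0.026] j6 -1.53 t 13.125
```

Emit:
{"method": "jog_arm", "body": {
  "motion": [
    [0, 0, 1.5, 0, -0.06, 0.15, 5],
    [0, 0, 0, 0, 0, 0, 5]
  ]
}}

```text
t: 13.38
eef_pos: [585.1, -7.6, 140.3]
tcp_rot: [-3.142, 0.0, 2.946]
ft_force: [0.7, 0.8, 2.1]
opening: 0.124
grip_force: 30.0
```

```bash
python3 st.py
```

```text
cw 40.2 pos [585.15  -7.62 140.25] z-err 0.06 F [0.7 0.8 2.1] M [ 0.127 -0.142  0.012] j6 -1.5 t 13.375
```

Emit:
{"method": "jog_arm", "body": {
  "motion": [
    [0, 0, 1.5, 0, -0.06, 0.15, 5],
    [0, 0, 0, 0, 0, 0, 5]
  ]
}}

```text
t: 13.62
eef_pos: [585.1, -7.7, 140.1]
tcp_rot: [-3.142, -0.0, 2.919]
ft_force: [-0.2, 0.3, 1.6]
opening: 0.126
grip_force: 30.0
```

```bash
python3 st.py
```

```text
cw 41.7 pos [585.13  -7.67 140.1 ] z-err 0.07 F [-0.2  0.3  1.6] M [ 0.085 -0.061  0.022] j6 -1.47 t 13.625
```

Emit:
{"method": "jog_arm", "body": {
  "motion": [
    [0, 0, 1.5, 0, -0.06, 0.15, 5],
    [0, 0, 0, 0, 0, 0, 5]
  ]
}}

```text
t: 13.88
eef_pos: [585.1, -7.7, 139.9]
tcp_rot: [-3.142, -0.0, 2.893]
ft_force: [0.2, 0.1, 0.4]
opening: 0.127
grip_force: 30.0
```

```bash
python3 st.py
```

```text
cw 43.2 pos [585.11  -7.73 139.94] z-err 0.07 F [0.2 0.1 0.4] M [ 0.16  -0.152 -0.032] j6 -1.45 t 13.875
```

Emit:
{"method": "jog_arm", "body": {
  "motion": [
    [0, 0, 1.5, 0, -0.06, 0.15, 5],
    [0, 0, 0, 0, 0, 0, 5]
  ]
}}

```text
t: 14.12
eef_pos: [585.1, -7.8, 139.8]
tcp_rot: [-3.142, -0.0, 2.867]
ft_force: [0.8, -0.2, 0.3]
opening: 0.124
grip_force: 30.0
```

```bash
python3 st.py
```

```text
cw 44.7 pos [585.09  -7.77 139.79] z-err 0.08 F [ 0.8 -0.2  0.3] M [ 0.153 -0.047 -0.013] j6 -1.42 t 14.125
```

Emit:
{"method": "jog_arm", "body": {
  "motion": [
    [0, 0, 1.5, 0, -0.06, 0.15, 5],
    [0, 0, 0, 0, 0, 0, 5]
  ]
}}

```text
t: 14.38
eef_pos: [585.1, -7.9, 139.6]
tcp_rot: [-3.142, -0.0, 2.841]
ft_force: [0.4, -0.5, 1.0]
opening: 0.123
grip_force: 30.0
```

```bash
python3 st.py
```

```text
cw 46.2 pos [585.08  -7.86 139.65] z-err 0.09 F [ 0.4 -0.5  1. ] M [ 0.111 -0.126 -0.069] j6 -1.4 t 14.375
```

Emit:
{"method": "jog_arm", "body": {
  "motion": [
    [0, 0, 2, 0, -0.08, 0.2, 5],
    [0, 0, 0, 0, 0, 0, 5]
  ]
}}

```text
t: 14.62
eef_pos: [585.1, -7.9, 139.4]
tcp_rot: [3.142, 0.0, 2.806]
ft_force: [-0.0, 0.9, -0.4]
opening: 0.129
grip_force: 30.0
```

```bash
python3 st.py
```

```text
cw 48.2 pos [585.07  -7.91 139.45] z-err 0.11 F [-0.   0.9 -0.4] M [ 0.121 -0.171 -0.028] j6 -1.36 t 14.625
```

Emit:
{"method": "jog_arm", "body": {
  "motion": [
    [0, 0, 2, 0, -0.08, 0.2, 5],
    [0, 0, 0, 0, 0, 0, 5]
  ]
}}

```text
t: 14.88
eef_pos: [585.1, -8.0, 139.3]
tcp_rot: [3.142, 0.0, 2.771]
ft_force: [-0.9, 0.3, 1.4]
opening: 0.122
grip_force: 30.0
```

```bash
python3 st.py; python3 - <<'E'
from h import *
c=env.read_camera("side");cv2.imwrite("pics/mid.png",cv2.resize(c["color"][150:220,260:350,::-1],(774,600),interpolation=2))
E
```

```text
cw 50.2 pos [585.05  -7.99 139.26] z-err 0.13 F [-0.9  0.3  1.4] M [ 0.164 -0.132  0.039] j6 -1.33 t 14.875
```

View pics/mid.png

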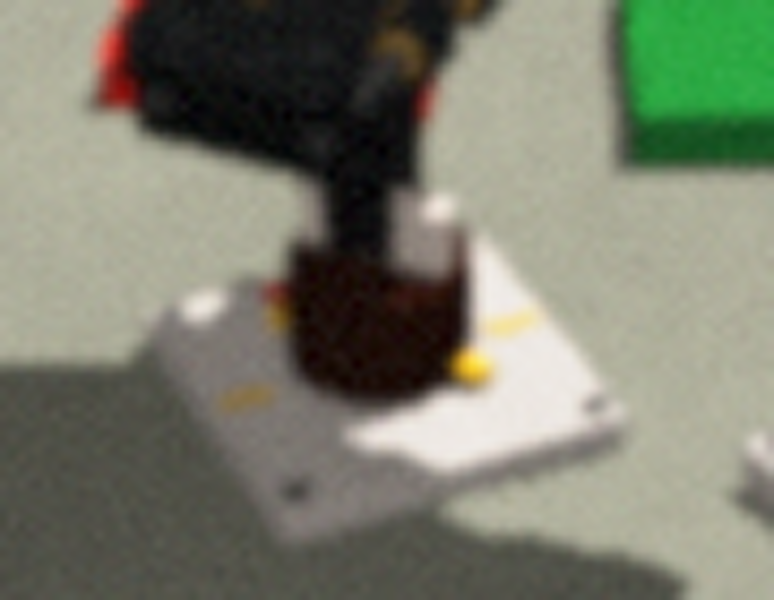

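The picture shows the cap on the neck. One ear is at crop (470,367), turned well past the stripe at (515,322), and the other is next to the red pointer at (275,293). It has turned past 40° without resistance, so I continue.

Emit:
{"method": "jog_arm", "body": {
  "motion": [
    [0, 0, 3, 0, -0.12, 0.34, 5],
    [0, 0, 3, 0, -0.12, 0.34, 5],
    [0, 0, 0, 0, 0, 0, 5]
  ]
}}

```text
t: 15.3
eef_pos: [585.0, -8.2, 138.6]
tcp_rot: [3.141, 0.0, 2.667]
ft_force: [0.2, 1.0, 0.6]
opening: 0.125
grip_force: 30.0
```

```bash
python3 st.py
```

```text
cw 56.2 pos [585.    -8.2  138.61] z-err 0.13 F [0.2 1.  0.6] M [ 0.22  -0.236 -0.002] j6 -1.22 t 15.3
```

Emit:
{"method": "jog_arm", "body": {
  "motion": [
    [0, 0, 3, 0, -0.12, 0.34, 5],
    [0, 0, 3, 0, -0.12, 0.34, 5],
    [0, 0, 0, 0, 0, 0, 5]
  ]
}}

```text
t: 15.68
eef_pos: [584.9, -8.4, 137.9]
tcp_rot: [3.141, 0.0, 2.564]
ft_force: [-0.1, 0.7, 0.4]
opening: 0.126
grip_force: 30.0
```

```bash
python3 st.py
```

```text
cw 62.1 pos [584.88  -8.38 137.92] z-err 0.06 F [-0.1  0.7  0.4] M [ 0.262 -0.251  0.03 ] j6 -1.12 t 15.675
```

Emit:
{"method": "jog_arm", "body": {
  "motion": [
    [0, 0, 3, 0, -0.12, 0.32, 5],
    [0, 0, 3, 0, -0.12, 0.32, 5],
    [0, 0, 0, 0, 0, 0, 5]
  ]
}}

```text
t: 16.05
eef_pos: [584.7, -8.6, 137.3]
tcp_rot: [3.142, 0.0, 2.459]
ft_force: [0.1, 0.5, 0.0]
opening: 0.125
grip_force: 30.0
```

```bash
python3 st.py
```

```text
cw 68.1 pos [584.74  -8.61 137.29] z-err 0.08 F [0.1 0.5 0. ] M [ 0.229 -0.247 -0.052] j6 -1.02 t 16.05
```

Emit:
{"method": "jog_arm", "body": {
  "motion": [
    [0, 0, 2, 0, -0.08, 0.22, 5],
    [0, 0, 2, 0, -0.08, 0.22, 5],
    [0, 0, 0, 0, 0, 0, 5]
  ]
}}

```text
t: 16.42
eef_pos: [584.6, -8.7, 136.8]
tcp_rot: [3.141, 0.0, 2.387]
ft_force: [1.2, 0.0, 1.0]
opening: 0.126
grip_force: 30.0
```

```bash
python3 st.py
```

```text
cw 72.2 pos [584.62  -8.73 136.85] z-err 0.07 F [1.2 0.  1. ] M [ 0.159 -0.122  0.012] j6 -0.94 t 16.425
```

Emit:
{"method": "jog_arm", "body": {
  "motion": [
    [0, 0, 1.5, 0, -0.06, 0.16, 5],
    [0, 0, 1.5, 0, -0.06, 0.16, 5],
    [0, 0, 0, 0, 0, 0, 5]
  ]
}}

```text
t: 16.8
eef_pos: [584.6, -8.8, 136.7]
tcp_rot: [3.141, 0.0, 2.335]
ft_force: [-0.4, 1.1, 4.0]
opening: 0.122
grip_force: 30.0
```

```bash
python3 st.py
```

```text
cw 75.2 pos [584.61  -8.82 136.65] z-err 0.2 F [-0.4  1.1  4. ] M [ 0.153 -0.091 -0.083] j6 -0.89 t 16.8
```

Emit:
{"method": "jog_arm", "body": {
  "motion": [
    [0, 0, 1, 0, -0.04, 0.1, 5],
    [0, 0, 0, 0, 0, 0, 5]
  ]
}}

```text
t: 17.05
eef_pos: [584.6, -8.9, 136.6]
tcp_rot: [3.141, 0.0, 2.317]
ft_force: [-0.8, 1.6, 4.5]
opening: 0.122
grip_force: 30.0
```

```bash
python3 st.py
```

```text
cw 76.2 pos [584.61  -8.86 136.62] z-err 0.27 F [-0.8  1.6  4.5] M [ 0.191 -0.095  0.023] j6 -0.87 t 17.05
```

Emit:
{"method": "jog_arm", "body": {
  "motion": [
    [0, 0, 1, 0, -0.04, 0, 5],
    [0, 0, 0, 0, 0, 0, 5]
  ]
}}

```text
t: 17.3
eef_pos: [584.6, -8.9, 136.6]
tcp_rot: [3.141, 0.0, 2.3]
ft_force: [0.1, 1.1, 5.4]
opening: 0.126
grip_force: 30.0
```

```bash
python3 st.py; python3 - <<'E'
from h import *
ims=[]
for n,b in(("side",(260,150,350,220)),("top",(330,130,420,200))):
    c=env.read_camera(n);ims.append(cv2.resize(c["color"][b[1]:b[3],b[0]:b[2],::-1],(514,400),interpolation=2)[:, :400])
cv2.imwrite("pics/home.png",np.hstack(ims))
E
```

```text
cw 77.2 pos [584.55  -8.89 136.63] z-err 0.39 F [0.1 1.1 5.4] M [ 0.125 -0.041  0.043] j6 -0.86 t 17.3
```

View pics/home.png

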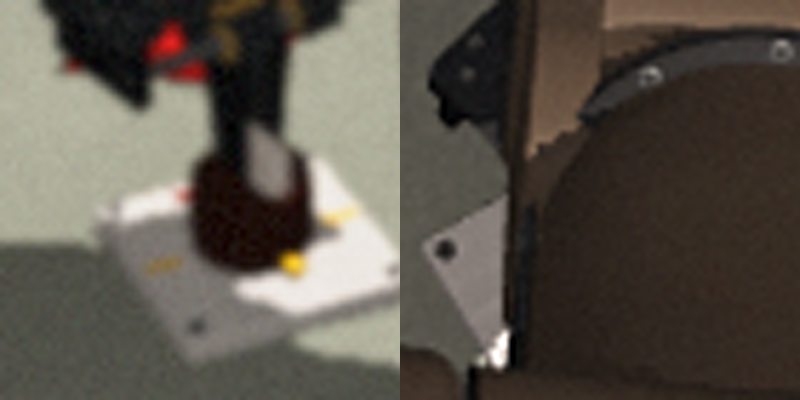

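The side view shows the cap seated on the plate, with its ear at crop (292,263) and the pointer pushed behind it at (185,195). One more careful degree, then I turn it back.

Emit:
{"method": "jog_arm", "body": {
  "motion": [
    [0, 0, 1, 0, -0.04, 0, 5],
    [0, 0, 0, 0, 0, 0, 5]
  ]
}}

```text
t: 17.65
eef_pos: [584.6, -8.9, 136.6]
tcp_rot: [3.141, 0.0, 2.283]
ft_force: [0.2, 1.7, 4.6]
opening: 0.127
grip_force: 30.0
```

```bash
python3 st.py
```

```text
cw 78.2 pos [584.57  -8.94 136.64] z-err 0.51 F [0.2 1.7 4.6] M [ 0.154 -0.038  0.046] j6 -0.84 t 17.65
```

Emit:
{"method": "jog_arm", "body": {
  "motion": [
    [0, 0, -4, 0, 0.16, -0.2, 5],
    [0, 0, -5, 0, 0.2, -0.5, 5],
    [0, 0, -5, 0, 0.2, -0.53, 5],
    [0, 0, -5, 0, 0.2, -0.53, 5],
    [0, 0, 0, 0, 0, 0, 5]
  ]
}}

```text
t: 18.27
eef_pos: [585.0, -8.5, 138.1]
tcp_rot: [-3.141, 0.0, 2.614]
ft_force: [-0.3, -0.1, 2.6]
opening: 0.123
grip_force: 30.0
```

```bash
python3 st.py
```

```text
cw 59.2 pos [584.95  -8.46 138.12] z-err -0.05 F [-0.3 -0.1  2.6] M [ 0.072 -0.093 -0.008] j6 -1.17 t 18.275
```

Emit:
{"method": "jog_arm", "body": {
  "motion": [
    [0, 0, -5, 0, 0.2, -0.53, 5],
    [0, 0, -5, 0, 0.2, -0.53, 5],
    [0, 0, -5, 0, 0.2, -0.53, 5],
    [0, 0, -5, 0, 0.2, -0.53, 5],
    [0, 0, 0, 0, 0, 0, 5]
  ]
}}

```text
t: 18.9
eef_pos: [585.2, -7.7, 140.3]
tcp_rot: [-3.141, -0.0, 2.962]
ft_force: [0.1, -0.9, 2.9]
opening: 0.122
grip_force: 30.0
```

```bash
python3 st.py
```

```text
cw 39.3 pos [585.16  -7.72 140.25] z-err -0.04 F [ 0.1 -0.9  2.9] M [-0.001 -0.019 -0.041] j6 -1.52 t 18.9
```

Emit:
{"method": "jog_arm", "body": {
  "motion": [
    [0, 0, -5, 0, 0.2, -0.6, 5],
    [0, 0, -5, 0, 0.2, -0.6, 5],
    [0, 0, -5, 0, 0.2, -0.55, 5],
    [0, 0, -5, 0, 0.2, -0.55, 5],
    [0, 0, 0, 0, 0, 0, 5]
  ]
}}

```text
t: 19.52
eef_pos: [585.1, -7.0, 142.5]
tcp_rot: [-3.141, -0.0, -2.973]
ft_force: [0.1, -0.2, 1.1]
opening: 0.127
grip_force: 30.0
```

```bash
python3 st.py
```

```text
cw 19.4 pos [585.13  -6.97 142.46] z-err 0.03 F [ 0.1 -0.2  1.1] M [ 0.055  0.048 -0.064] j6 -1.86 t 19.525
```

Emit:
{"method": "jog_arm", "body": {
  "motion": [
    [0, 0, -5, 0, 0.2, -0.55, 5],
    [0, 0, -5, 0, 0.2, -0.55, 5],
    [0, 0, -5, 0, 0.2, -0.55, 5],
    [0, 0, -5, 0, 0.2, -0.53, 5],
    [0, 0, -2.5, 0, 0.1, 0, 5],
    [0, 0, 0, 0, 0, 0, 5]
  ]
}}

```text
t: 20.27
eef_pos: [584.9, -6.1, 144.7]
tcp_rot: [3.142, -0.0, -2.581]
ft_force: [-1.9, 0.3, 2.0]
opening: 0.125
grip_force: 30.0
```

```bash
python3 st.py
```

```text
cw -3.1 pos [584.87  -6.09 144.74] z-err -0.09 F [-1.9  0.3  2. ] M [0.238 0.121 0.032] j6 -2.25 t 20.275
```

Emit:
{"method": "jog_arm", "body": {
  "motion": [
    [0, 0, 0, 0, 0, -1, 5],
    [0, 0, 0, 0, 0, -1.5, 5],
    [0, 0, 0, 0, 0, -1.5, 5],
    [0, 0, 0, 0, 0, 0, 5]
  ]
}}

```text
t: 20.78
eef_pos: [585.0, -6.0, 148.9]
tcp_rot: [-3.141, 0.0, -2.578]
ft_force: [-0.6, 0.1, -1.4]
opening: 0.124
grip_force: 30.0
```

Emit:
{"method": "jog_arm", "body": {
  "motion": [
    [0, 0, 0, 0, 0, -3, 5],
    [0, 0, 0, 0, 0, -3, 5],
    [0, 0, 0, 0, 0, -4, 5],
    [0, 0, 0, 0, 0, 0, 5]
  ]
}}

```text
t: 21.28
eef_pos: [585.1, -6.0, 159.2]
tcp_rot: [-3.141, 0.001, -2.578]
ft_force: [-0.5, 0.5, -1.3]
opening: 0.126
grip_force: 30.0
```

Emit:
{"method": "jog_arm", "body": {
  "motion": [
    [0, 0, 0, 0, 0, -6, 5],
    [0, 0, 0, 0, 0, -12, 5],
    [0, 0, 0, 0, 0, -16, 5],
    [0, 0, 0, 0, 0, -10, 5],
    [0, 0, 0, 0, 0, 0, 5]
  ]
}}

```text
t: 21.9
eef_pos: [585.2, -6.0, 203.9]
tcp_rot: [-3.14, 0.001, -2.578]
ft_force: [-1.3, 0.7, -1.4]
opening: 0.124
grip_force: 30.0
```

```bash
python3 -c "
from plan import *
plan([(452,-210,202,229,6)],hand=5)"
```

```text
from [ 585.21   -6.03  203.89 -147.69] F [-1.3  0.7 -1.4] M [ 0.19 -0.13 -0.01] t 21.9
[[0, 0, -2.78, 36.9, -16.9, 0.3, 5], [0, 0, -2.78, 37.7, -15.0, 0.3, 5], [0, 0, -2.79, 38.4, -13.2, 0.3, 5], [0, 0, -2.78, 39.0, -11.4, 0.4, 5], [0, 0, -2.78, 39.5, -9.4, 0.3, 5], [0, 0, -2.78, 39.9, -7.5, 0.3, 5]]
-> [ 452.04 -210.    201.99 -131.  ]
```

```bash
python3 -c "
from plan import *
plan([(453.5,-210,202,-170,6),(453.5,-210,140,-170,4)],hand=5)"
```

```text
from [ 585.21   -6.03  203.89 -147.69] F [-1.3  0.7 -1.4] M [ 0.19 -0.13 -0.01] t 21.9
[[0, 0, 3.72, 36.7, -17.0, 0.3, 5], [0, 0, 3.72, 35.6, -19.4, 0.3, 5], [0, 0, 3.71, 34.2, -21.6, 0.3, 5], [0, 0, 3.72, 32.7, -23.7, 0.4, 5], [0, 0, 3.72, 31.1, -25.9, 0.3, 5], [0, 0, 3.72, 29.4, -27.8, 0.3, 5]]
-> [ 453.53 -209.97  201.99 -170.  ]
[[0, 0, -0.0, 0.0, -0.0, 15.5, 5], [0, 0, -0.0, 0.0, -0.0, 15.5, 5], [0, 0, -0.0, 0.0, -0.0, 15.5, 5], [0, 0, -0.0, 0.0, -0.0, 15.5, 5]]
-> [ 453.53 -209.97  139.99 -170.  ]
```

Emit:
{"method": "jog_arm", "body": {
  "motion": [
    [0, 0, 3.7, 36.7, -17, 0.3, 5],
    [0, 0, 3.7, 35.6, -19.4, 0.3, 5],
    [0, 0, 3.7, 34.2, -21.6, 0.3, 5],
    [0, 0, 3.7, 32.7, -23.7, 0.4, 5],
    [0, 0, 3.7, 31.1, -25.9, 0.3, 5],
    [0, 0, 3.7, 29.4, -27.8, 0.3, 5],
    [0, 0, 0, 0, 0, 0, 5],
    [0, 0, 0, 0, 0, 0, 5]
  ]
}}

```text
t: 22.9
eef_pos: [453.6, -209.8, 200.8]
tcp_rot: [3.141, -0.0, -2.965]
ft_force: [-0.6, 0.4, -2.0]
opening: 0.121
grip_force: 30.0
```

```bash
python3 - <<'E'
from h import *
s=env.state();print(s["eef_pos"],np.degrees(s["tcp_rot"]),s["joints"].round(2))
ims=[]
for n,b in(("top",(330,145,400,215)),("side",(270,130,370,230))):
    c=env.read_camera(n);ims.append(cv2.resize(c["color"][b[1]:b[3],b[0]:b[2],::-1],(400,400),interpolation=2))
    if n=="top":
        C=c["color"].astype(int);m=(C[...,0]>110)&(C[...,0]>2*C[...,1])&(C[...,0]>2*C[...,2]);m[:145]=0;m[215:]=0;m[:,:330]=0;m[:,400:]=0
        v,u=np.nonzero(m);print("red now",unproj(c,u.mean(),v.mean(),Z=16))
        d=dict(np.load("top0.npz"));C=d["color"].astype(int);m=(C[...,0]>110)&(C[...,0]>2*C[...,1])&(C[...,0]>2*C[...,2]);m[:145]=0;m[215:]=0;m[:,:330]=0;m[:,400:]=0
        v,u=np.nonzero(m);print("red before",unproj(d,u.mean(),v.mean(),Z=16))
cv2.imwrite("pics/ptr.png",np.hstack(ims))
E
```

```text
[ 453.58585709 -209.84455719  200.76397859] [ 1.79991340e+02 -4.61242866e-03 -1.69885146e+02] [-0.57  0.44  1.96  0.    0.74 -2.31]
red now [611.03043627 -44.81395251  16.        ]
red before [616.938203  -40.3505338  16.       ]
```

View pics/ptr.png

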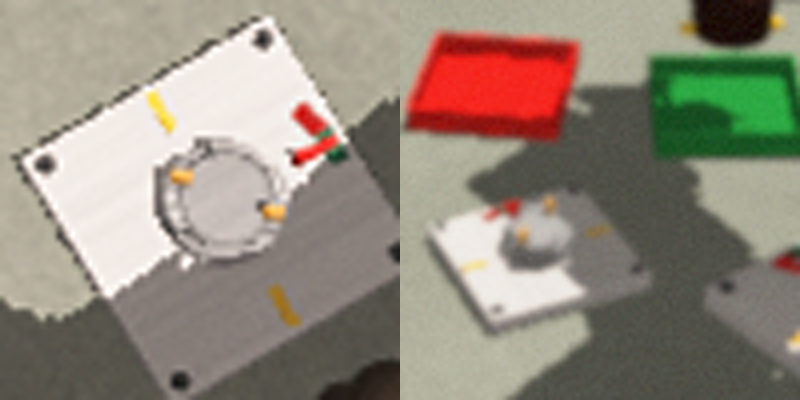

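The needle now lies over the green mark at crop (335,140). Its post moved from (272,133) to (297,160), which is about 25° clockwise or 0.44 rad. That means home, so the cap goes in the green tray.

Emit:
{"method": "jog_arm", "body": {
  "motion": [
    [0, 0, 0, 0, 0, 15, 5],
    [0, 0, 0, 0, 0, 20, 5],
    [0, 0, 0, 0, 0, 20, 5],
    [0, 0, 0, 0, 0, 12, 5],
    [0, 0, 0, 0, 0, 3, 5],
    [0, 0, 0, 0, 0, 0, 5]
  ]
}}

```text
t: 23.75
eef_pos: [453.6, -210.0, 130.9]
tcp_rot: [-3.141, 0.0, -2.965]
ft_force: [-0.1, 0.8, -1.1]
opening: 0.128
grip_force: 30.0
```

Emit:
{"method": "jog_arm", "body": {
  "motion": [
    [0, 0, 0, 0, 0, 1, 5],
    [0, 0, 0, 0, 0, 1, 5],
    [0, 0, 0, 0, 0, 1, 5],
    [0, 0, 0, 0, 0, 0, 5]
  ]
}}

```text
t: 24.25
eef_pos: [453.5, -210.1, 127.9]
tcp_rot: [-3.141, 0.0, -2.965]
ft_force: [0.5, -0.4, -0.9]
opening: 0.124
grip_force: 30.0
```

Emit:
{"method": "jog_arm", "body": {
  "motion": [
    [0, 0, 0, 0, 0, 0.7, 5],
    [0, 0, 0, 0, 0, 0.6, 5],
    [0, 0, 0, 0, 0, 0, 5]
  ]
}}

```text
t: 24.62
eef_pos: [453.5, -210.1, 126.6]
tcp_rot: [-3.141, 0.0, -2.965]
ft_force: [-0.4, 0.5, -0.6]
opening: 0.124
grip_force: 30.0
```

Emit:
{"method": "jog_arm", "body": {
  "motion": [
    [0, 0, 0, 0, 0, 0.4, 5],
    [0, 0, 0, 0, 0, 0, 5]
  ]
}}

```text
t: 24.88
eef_pos: [453.5, -210.1, 126.6]
tcp_rot: [-3.141, 0.0, -2.965]
ft_force: [-1.8, 0.4, 6.7]
opening: 0.126
grip_force: 30.0
```

Touchdown, 6.7 N. Opening the fingers and retreating.

Emit:
{"method": "jog_arm", "body": {
  "motion": [
    [0, 0, 0, 0, 0, 0, 20],
    [0, 0, 0, 0, 0, 0, 35],
    [0, 0, 0, 0, 0, 0, 45],
    [0, 0, 0, 0, 0, 0, 45]
  ]
}}

```text
t: 25.38
eef_pos: [453.5, -210.1, 126.1]
tcp_rot: [-3.142, -0.0, -2.965]
ft_force: [-0.9, 0.8, 0.4]
opening: 0.45
grip_force: 0.0
```

Emit:
{"method": "jog_arm", "body": {
  "motion": [
    [0, 0, 0, 0, 0, -10, 45],
    [0, 0, 0, 0, 0, -30, 45],
    [0, 0, 0, 0, 0, -50, 45],
    [0, 0, 0, 0, 0, -40, 45],
    [0, 0, 0, 0, 60, 0, 45],
    [0, 0, 0, 0, 60, 0, 45],
    [0, 0, 0, 0, 60, 0, 45],
    [0, 0, 0, 0, 0, 0, 45],
    [0, 0, 0, 0, 0, 0, 45]
  ]
}}

```text
t: 26.5
eef_pos: [422.2, -33.0, 256.7]
tcp_rot: [-3.141, 0.001, -2.964]
ft_force: [-0.0, -0.8, -0.9]
opening: 0.472
grip_force: 0.0
```

```bash
python3 - <<'E'
from h import *
s=env.state();print(s["eef_pos"].round(),s["ft_force"].round(1),s["t"])
ims=[]
for n,b in(("top",(410,180,510,280)),("side",(290,90,390,190))):
    c=env.read_camera(n);ims.append(cv2.resize(c["color"][b[1]:b[3],b[0]:b[2],::-1],(400,400),interpolation=2))
    P=cloud(c);m=(np.hypot(P[...,0]-452,P[...,1]+210)<45)&(P[...,2]>60)&(P[...,2]<75)
    if m.sum()>20: print(n,mar(m,P))
cv2.imwrite("pics/end.png",np.hstack(ims))
E
```

```text
[422. -33. 257.] [-0.  -0.8 -0.9] 26.5
side (array([ 450.5, -207.3]), array([49.6, 18.3]), 5.6, 67, np.float64(66.5))
```

View pics/end.png

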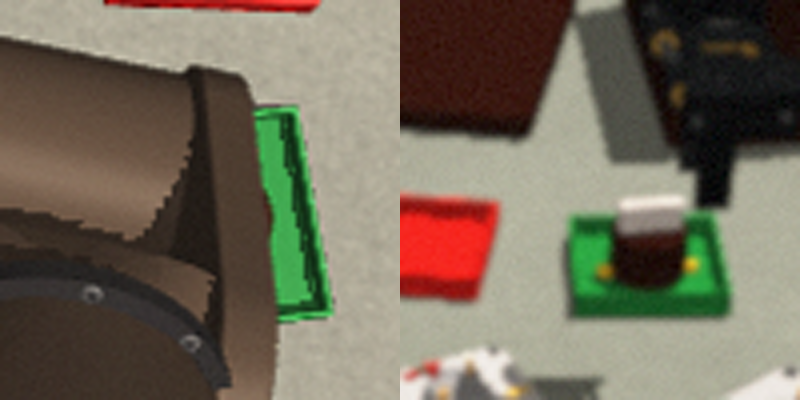

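The side view shows the cap upright in the middle of the green tray at crop (650,245), with the gripper clear of everything.

```bash
python3 -c "
from cell import env
print(env.job_done())"
```

```text
the job is handed in; nothing more can be done
None
```

The brown cap turned fully home on the smaller gauge (pointer at about 0.44 rad, cap-to-gauge force about 5 N), so I unscrewed it, set it upright in the green tray and handed the job in.

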